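Put the mixed-up stock back in its own trays

TASK

The tape roll, the stapler and the glue bottle have been put in each other's trays. Put each one in the tray that has a sample of the same article glued to its ledge, upright and in the middle of the pocket, first setting one of them down in the spare empty tray to make room; which one is up to you. Leave the other things on the desk where they are.

Things in the scene. Friction and masses are not known exactly. Their poses are not given: they have to be found in the camera images.
- tape_mid (a point): Loose roll of tan packing tape standing on its flat face, diameter 56 mm, height 48 mm, hole 33 mm across with a cardboard core, about 100 g. Point: its centre, half-way up; z along its axis, up.
- stapler_mid (a point): Loose small black stapler on its base, 84 mm long (x, hinge end at -x), 28 mm wide (y), 40 mm high, flat vertical sides, about 160 g. Point: its centre, half-way up; z up.
- glue_mid (a point): Loose white glue bottle standing upright, round body 38 mm diameter and 50 mm high, grey pointed cap above it, 76 mm high in all, about 80 g. Point: its centre, 38 mm above its foot; z up its axis.
- tray_tape: Shallow grey tray fixed to the desk, 120 x 120 mm outside, 16 mm high, walls 4 mm, pocket 112 x 112 mm with its floor 4 mm above the desk. Joined to its -x side is a blue ledge (64 x 120 mm, 16 mm high) carrying a glued-on sample tape roll (top 64 mm above the desk), centre 94 mm from the pocket's centre: the tape rolls' own tray. Origin: on the desk surface under the centre of the pocket; x horizontal, pointing from the ledge to the pocket; z up.
- tray_stapler: Shallow grey tray fixed to the desk, 120 x 120 mm outside, 16 mm high, walls 4 mm, pocket 112 x 112 mm with its floor 4 mm above the desk. Joined to its -x side is a blue ledge (64 x 120 mm, 16 mm high) carrying a glued-on sample stapler lying along y (top 56 mm above the desk), centre 94 mm from the pocket's centre: the staplers' own tray. Origin: on the desk surface under the centre of the pocket; x horizontal, pointing from the ledge to the pocket; z up.
- tray_glue: Shallow grey tray fixed to the desk, 120 x 120 mm outside, 16 mm high, walls 4 mm, pocket 112 x 112 mm with its floor 4 mm above the desk. Joined to its -x side is a blue ledge (64 x 120 mm, 16 mm high) carrying a glued-on sample glue bottle (top 92 mm above the desk), centre 94 mm from the pocket's centre: the glue bottles' own tray. Origin: on the desk surface under the centre of the pocket; x horizontal, pointing from the ledge to the pocket; z up.
- tray_empty: Shallow grey tray fixed to the desk, 120 x 120 mm outside, 16 mm high, walls 4 mm, pocket 112 x 112 mm with its floor 4 mm above the desk. Joined to its -x side is a blue ledge (64 x 120 mm, 16 mm high) with nothing on it, and its pocket is empty at the start: the spare tray. Origin: on the desk surface under the centre of the pocket; x horizontal, pointing from the ledge to the pocket; z up.
- pencil_cup: Bystander: loose empty dark steel pencil cup, 76 mm across, 90 mm high, beyond the trays. Origin: centre of its underside.
- notebooks: Bystander: loose stack of four notebooks, 105 x 150 mm, 48 mm high, beyond the trays. Origin: centre of its underside.
- hole_punch: Bystander: loose steel and black hole punch, 110 x 75 mm, 55 mm high, beyond the trays. Origin: centre of its underside.
Not all that is in view belongs to the job. There is more than one size of the tray_empty; the job needs the smallest.

How it is judged:
By the outcome, as a careful person would: the job done as asked, in the order asked, and still so for the second after the job is handed in, with the robot touching nothing.
It also fails if it takes over 109 s, if anything falls off the work surface, if the arm or the gripper's body presses on something with over 40 N, if the wrist force passes 120 N, or if a joint passes its speed limit or range.

ROBOT

A 6-joint arm with a two-finger parallel gripper is mounted at the origin on the work surface. World frame = base frame: x ahead of the robot, y to its left, z up, the work surface at z = 0. Lengths are in m, angles in rad, forces in N, time in s.
With the tool pointing down it reaches from about 0.425 to 0.95 m from the base axis. Payload 14.7 kg.
Tool frame: the origin (TCP) lies at the very end of the fingers, on their centre line; the grasp point (between the pads) lies 19 mm behind it; z points along the fingers, y is the direction in which the jaws open and shut (so a half turn about z gives the same grasp; the last joint's range is limited). The gripper opens to 85 mm and grips with 20 to 120 N. Pads are 22 mm wide; open, the fingers measure 114 mm over their backs; the gripper's body (76 mm by 85 mm) begins 54 mm behind the grasp point. The pads swing forward as they close: fully open they stand 13 mm farther back than shut.
Start: joints at [1.082, 0.48, 1.596, -0, 1.065, -0.047], TCP at [0.278, 0.588, 0.231] pointing down, gripper open.
Joint ranges: [-2.75, 2.75], [-0.82, 2.05], [0.23, 2.67], [-1.56, 4.7], [0.09, 2.69], [-2.92, 2.92]. Speed limits (rad/s): [1.89, 1.89, 2.39, 3.01, 3.01, 3.01].

INTERFACE

Orientations are given as [roll, pitch, yaw] about the fixed x, y, z axes, in that order (R = Rz(yaw) Ry(pitch) Rx(roll)).
In Python, from cell import ctrl gives the robot as it stands.
- The arm moves only by the tool play_rows, never from a script. Its argument "motion" is text: rows parted by semicolons, each of 7 numbers parted by spaces: the finger opening in mm, from 0 to 85.4, then the shift along the tool's x, y, z in mm, then the turn, a rotation vector about the tool's x, y, z in degrees. A call has 1 to 20 rows; each row is the pose to reach, as a shift and turn from the pose commanded when the call began, along the tool's axes at that moment; what a row does not reach only later rows make up. A row lasts 1/12 s, in which the tool goes at most 41.7 mm and 7.16 degrees, less where a joint would pass 70% of its speed; a pose out of reach is approached as far as the arm can. A call with a gripper value outside its range is refused whole. The fingers move at their own pace and stop on an object; the grip force is fixed at half the most. Time passes only in rows, so rows that repeat a pose let the fingers close. It gives the time, the measured TCP pose, the force and the opening at its end, in the units of the state.
- ctrl.get_obs(): the state, without advancing time (a new reading comes with each control period).
- ctrl.read_camera(name): name is "scene" or "top" or "wrist"; returns a dict with "pixels" (420x560x3 uint8, red, green, blue), "vertical_fov" (degrees; the focal length in pixels is half the picture's height over the tangent of half this angle, whatever the lens; pixels are square), "cx", "cy" (the principal point, pixels), "k1" (the pictures are not rectified: a ray, as slopes to the right and down, at radius r is drawn at 1 + k1 r^2 times it, then the intrinsics apply), "camera_from_world" (4x4, takes a point from world to camera coordinates). Camera axes: x right, y up, looking along -z (the intrinsics and any distortion apply to the point x, -y, -z); pixel columns grow to the right and rows downward; lengths in m; the calibration is good to about 2 mm. A picture is of the moment at which its call begins. There is no depth.
- ctrl.hand_in(): hands the job in, once; it reports no verdict.
Trained networks look in the newest picture that a camera, given by its name, has taken for a name from the list of things; names that differ only in an ending like _2 or _b are one class to them, and where a whole thing is asked for, a point or a joint stands for the part that bears it (a point fixed in the world has none). Each returns a list of dicts, best first, with "confidence" (0 to 1); they miss things now and then, are a little off and sometimes report something else, mostly with a low value. They report only what shows in the picture. A call takes as long as a camera call. They do not tell look-alikes from the thing itself.
- ctrl.trace(camera, target): "region" (420x560 bool, what is visible of it) and "bbox" ([left, top, width, height] in pixels, round what is visible of it).
The state is a dict: "t": time; "qpos": joint angles; "dq": joint speeds; "effort": joint torques, N m; "tcp_pos": TCP position; "eef_rot": TCP orientation; "wrist_force": force on the tool from outside, world axes, zero at the start; "torque": the same for the moment, N m; "gripper_width": opening from 0.0 (shut) to 1.0 (fully open).
Only numpy, scipy, OpenCV 4.12 (cv2) and the standard library are available. Lean on these libraries where they do the work, as an engineer would, in place of code of your own. Each camera call takes 0.05 s, during which the arm holds its last target.

## Working session

There is one attempt and no reset: what is moved stays moved. The work goes in short steps, Python scripts to look and compute and a tool call to move; the robot and the scene stay as the last step left them, time stands still between calls to the robot, and variables do not carry over. Pictures are saved under pics/ and viewed, and the job is handed in when it is done.

Besides the shell and the picture viewer there is one more tool, called after "Request:" as name(argument=value, ...) on one line, values as JSON. play_rows: Moves the arm, as the interface text tells. Its arguments: {"type":"object","properties":{"motion":{"type":"string"}},"required":["motion"]}

```bash
ls; mkdir -p pics; python3 - <<'E'
from cell import ctrl
import cv2
print(ctrl.get_obs())
for n in ["scene","top","wrist"]:
    d=ctrl.read_camera(n)
    cv2.imwrite(f"pics/{n}0.png",d["pixels"][:,:,::-1])
    print(n,d["vertical_fov"],d["cx"],d["cy"],d["k1"],d["camera_from_world"].round(3).tolist())
E
```

```text
pics
{'t': 0.0, 'qpos': array([ 1.08240893e+00,  4.80857693e-01,  1.59685461e+00, -1.69097279e-05,
        1.06508136e+00, -4.65924396e-02]), 'dq': array([ 1.29617799e-03, -1.04215991e-03, -6.22304764e-05,  4.05728270e-05,
        1.94423711e-03,  1.90922158e-03]), 'effort': array([ 2.69120363e-03, -9.50640965e+01, -4.30200219e+01,  4.42530409e-04,
        1.19092996e-02, -2.49149203e-06]), 'tcp_pos': array([0.27771061, 0.5872479 , 0.23066278]), 'eef_rot': array([-3.14039225e+00, -4.11708721e-05,  2.69980587e+00]), 'wrist_force': array([-0.17575305,  0.59836959, -0.38245959]), 'torque': array([ 0.00943214, -0.0132739 ,  0.00998122]), 'gripper_width': 1.000008755249777}
scene 53.4088077280296 279.6479205775456 210.8573554140195 0.01690337188880889 [[0.778, 0.628, 0.025, -0.393], [-0.374, 0.431, 0.821, 0.156], [0.505, -0.647, 0.571, -1.258], [0.0, 0.0, 0.0, 1.0]]
top 44.07586703363191 286.3693081113448 216.61704415845122 0.017778954848712215 [[-0.005, -1.0, -0.008, 0.024], [0.991, -0.006, 0.135, -0.495], [-0.135, -0.007, 0.991, -1.374], [0.0, 0.0, 0.0, 1.0]]
wrist 61.23154158399343 284.64887456879546 212.88396322097125 -0.0238934632207636 [[0.427, 0.904, -0.001, -0.648], [-0.859, 0.405, -0.312, 0.041], [-0.281, 0.134, 0.95, -0.379], [0.0, 0.0, 0.0, 1.0]]
```

View pics/scene0.png

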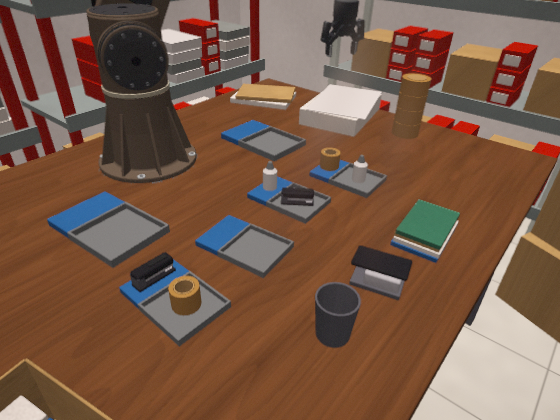

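View pics/top0.png

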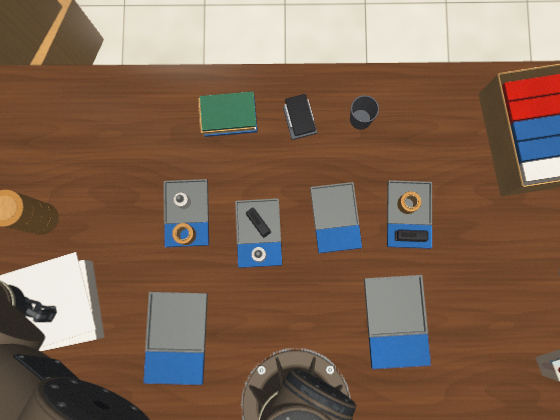

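View pics/wrist0.png

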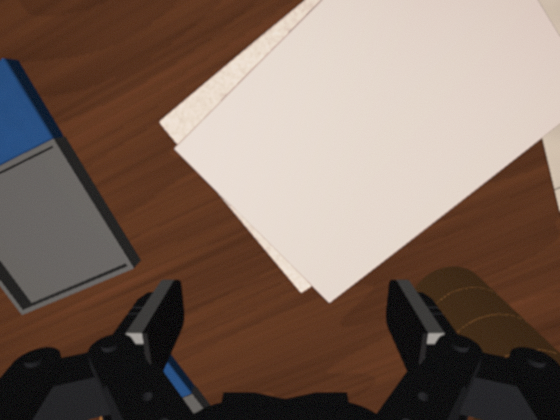

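The top view shows three trays with nothing in them: a small one at about (336,218) and two larger ones at about (177,336) and (397,320). The smallest fits the description of tray_empty. From the samples, tray_tape is at (186,212) and holds the glue, tray_glue is at (259,232) and holds the stapler, and tray_stapler is at (410,213) and holds the tape.

```bash
cat > h.py <<'E'
from cell import ctrl
import numpy as np, cv2
def cam(n): return ctrl.read_camera(n)
def KD(d):
    f=210/np.tan(np.radians(d["vertical_fov"])/2)
    return np.array([[f,0,d["cx"]],[0,f,d["cy"]],[0,0,1.]]),np.array([d["k1"],0,0,0.])
def ray(d,uv):
    K,D=KD(d); uv=np.asarray(uv,float).reshape(-1,1,2)
    p=cv2.undistortPoints(uv,K,D).reshape(-1,2)
    T=d["camera_from_world"];R=T[:3,:3]
    o=-R.T@T[:3,3]
    v=np.c_[p[:,0],-p[:,1],-np.ones(len(p))]@R
    return o,v
def plane(d,uv,z):
    o,v=ray(d,uv); return o+v*((z-o[2])/v[:,2])[:,None]
def proj(d,P):
    T=d["camera_from_world"];P=np.asarray(P,float).reshape(-1,3)
    c=P@T[:3,:3].T+T[:3,3]; c=c*[1,-1,-1]
    K,D=KD(d)
    return cv2.projectPoints(c,np.zeros(3),np.zeros(3),K,D)[0].reshape(-1,2)
E
python3 - <<'E'
from h import *
import pickle
S={}
for c in ["top","scene"]:
    d=cam(c); S[c]=d
    for t in ["tape_mid","stapler_mid","glue_mid","tray_tape","tray_stapler","tray_glue","tray_empty"]:
        r=ctrl.trace(c,t)
        S[c,t]=r
        print(c,t,[(round(x["confidence"],2),x["bbox"],x["region"].sum()) for x in r])
pickle.dump(S,open("S.pkl","wb"))
im=S["top"]["pixels"][:,:,::-1]
cv2.imwrite("pics/crop1.png",cv2.resize(im[165:275,150:450],None,fx=2.6,fy=2.6,interpolation=cv2.INTER_CUBIC))
E
```

```text
top tape_mid [(0.62, [396.7, 192.5, 20.4, 21.3], np.int64(365)), (0.36, [311.6, 183.8, 49.7, 66.3], np.int64(2780))]
top stapler_mid [(0.86, [248.9, 204.5, 23.6, 32.2], np.int64(325)), (0.59, [351.6, 94.9, 28.3, 35.7], np.int64(709))]
top glue_mid [(0.47, [175.4, 195.3, 15.9, 11.3], np.int64(206))]
top tray_tape [(0.74, [162.3, 179.6, 46.2, 69.3], np.int64(2837))]
top tray_stapler [(0.69, [385.4, 179.6, 47.6, 68.5], np.int64(2724))]
top tray_glue [(0.65, [234.8, 200.3, 47.8, 66.9], np.int64(2601))]
top tray_empty [(0.87, [313.3, 182.1, 49.4, 69.9], np.int64(2915)), (0.73, [142.3, 291.6, 64.2, 94.9], np.int64(5417)), (0.67, [364.2, 274.1, 68.3, 94.5], np.int64(5450)), (0.62, [283.8, 93.0, 31.9, 45.0], np.int64(1102))]
scene tape_mid [(0.59, [167.0, 275.1, 33.8, 39.1], np.int64(1072))]
scene stapler_mid [(0.59, [283.1, 185.4, 34.7, 19.3], np.int64(565)), (0.59, [353.4, 160.0, 12.1, 21.4], np.int64(317))]
scene glue_mid [(0.84, [351.7, 159.7, 16.6, 22.4], np.int64(334))]
scene tray_tape [(0.66, [310.4, 147.6, 77.5, 48.5], np.int64(1662))]
scene tray_stapler [(0.59, [121.2, 251.9, 109.7, 93.4], np.int64(4529))]
scene tray_glue [(0.72, [248.3, 161.5, 83.8, 59.4], np.int64(1751))]
scene tray_empty [(0.81, [47.6, 191.8, 124.2, 76.2], np.int64(5144)), (0.76, [217.1, 119.7, 89.6, 39.6], np.int64(1945)), (0.57, [197.2, 214.6, 97.9, 64.1], np.int64(3392))]
```

View pics/crop1.png

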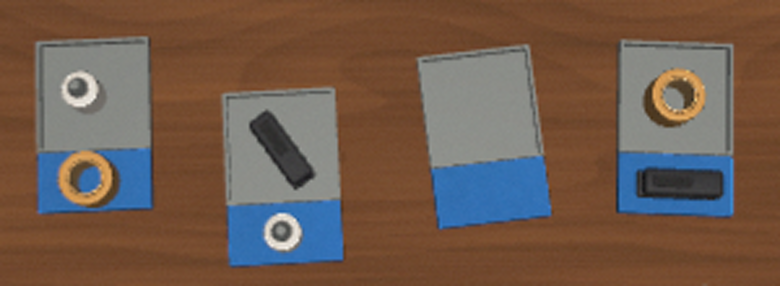

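```bash
cat > fit.py <<'E'
from h import *
from scipy.optimize import least_squares
def hullpts(d,P): return cv2.convexHull(proj(d,P).astype(np.float32)).reshape(-1,2)
def sd(poly,pts):
    poly=poly.reshape(-1,1,2).astype(np.float32)
    return np.array([cv2.pointPolygonTest(poly,(float(a),float(b)),True) for a,b in pts])
def traypts(x,y,a,L=(-.124,.06),W=.06):
    c,s=np.cos(a),np.sin(a)
    return np.array([[x+c*u-s*v,y+s*u+c*v,z] for u in L for v in (-W,W) for z in (0,.016)])
def fit_tray(ds,p0):
    obs=[]
    for d,m in ds:
        cs=cv2.findContours(m,cv2.RETR_EXTERNAL,cv2.CHAIN_APPROX_NONE)[0]
        c=max(cs,key=cv2.contourArea).reshape(-1,2).astype(float)
        obs.append((d,c))
    f=lambda p:np.concatenate([sd(hullpts(d,traypts(*p)),c)-.5 for d,c in obs])
    r=least_squares(f,p0,loss="soft_l1",f_scale=.5,x_scale=[.01,.01,.05],diff_step=1e-3)
    return r.x,np.median(abs(r.fun))
def traymask(d,box,s=1):
    im=cv2.GaussianBlur(d["pixels"],(0,0),.5).astype(int)
    m=((im[...,2]-im[...,0])>-14).astype(np.uint8)
    w=np.zeros_like(m);l,t,ww,hh=[int(v) for v in box]
    w[t-4:t+hh+5,l-4:l+ww+5]=1
    m=m*w
    return cv2.morphologyEx(m,cv2.MORPH_OPEN,np.ones((3,3),np.uint8))
E
python3 - <<'E'
from fit import *
import pickle
S=pickle.load(open("S.pkl","rb"))
d=S["top"];ds=S["scene"]
out={}
vis=d["pixels"][:,:,::-1].copy();vis=cv2.resize(vis,None,fx=2.6,fy=2.6,interpolation=cv2.INTER_CUBIC)
vs=cv2.resize(ds["pixels"][:,:,::-1],None,fx=1.4,fy=1.4)
for t in ["tray_tape","tray_glue","tray_empty","tray_stapler"]:
    b=S["top",t][0]["bbox"]
    m=traymask(d,b)
    c=plane(d,[[b[0]+b[2]/2,b[1]+b[3]/2]],.016)[0]
    best=min([fit_tray([(d,m)],[c[0]+.032,c[1],a]) for a in (-.15,0,.15)],key=lambda r:r[1])
    p=best[0];out[t]=p;print(t,p.round(4),best[1],d["pixels"][int(b[1]+10),int(b[0]-6)])
    for (dd,v,f) in ((d,vis,2.6),(ds,vs,1.4)):
      for L in ((-.124,.06),(-.06,.06)):
        h=hullpts(dd,traypts(*p,L=L)); cv2.polylines(v,[((h+.5)*f-.5).astype(int)],1,(0,255,0),1)
    
pickle.dump(out,open("trays.pkl","wb"))
cv2.imwrite("pics/fit1.png",vis[430:720,380:1170]);cv2.imwrite("pics/fit2.png",vs[:,:784])
E
```

```text
tray_tape [0.5432 0.2998 0.0358] 0.49105795563675947 [116  74  47]
tray_glue [0.4857 0.0999 0.0472] 0.2814685844566125 [123  79  50]
tray_empty [ 0.5272 -0.1113  0.1086] 0.2951394015173181 [114  72  49]
tray_stapler [ 0.5349 -0.3191 -0.0471] 0.2709305343240055 [120  76  48]
```

View pics/fit1.png

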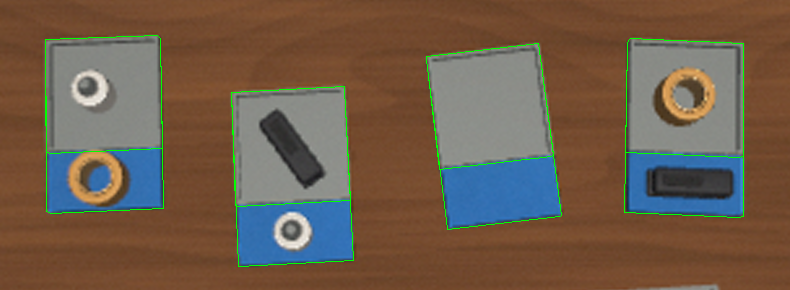

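View pics/fit2.png

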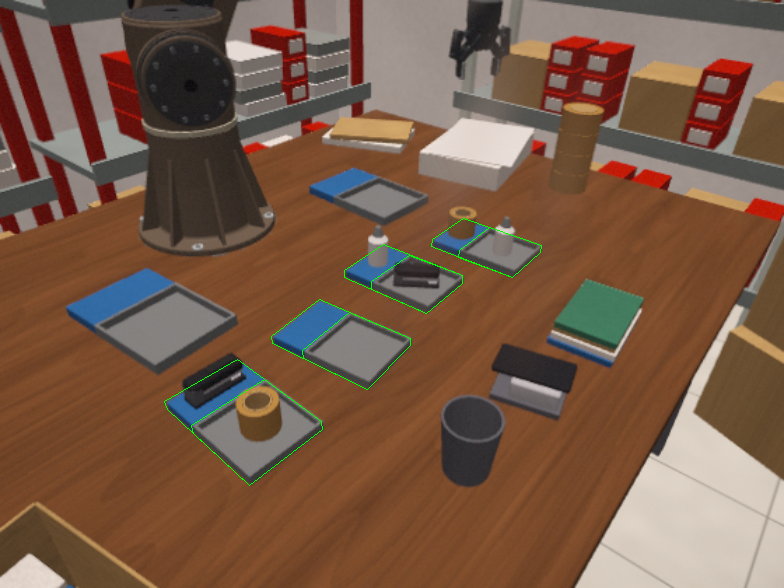

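```bash
cat > obj.py <<'E'
from fit import *
th=np.linspace(0,2*np.pi,48,endpoint=False)
def cyl(x,y,r,z0,z1): return np.array([[x+r*np.cos(t),y+r*np.sin(t),z] for z in (z0,z1) for t in th])
def box(x,y,a,lx,ly,z0,z1):
    c,s=np.cos(a),np.sin(a)
    return np.array([[x+c*u-s*v,y+s*u+c*v,z] for u in(-lx/2,lx/2) for v in(-ly/2,ly/2) for z in(z0,z1)])
MODEL={"tape_mid":lambda p,z:cyl(p[0],p[1],.028,z,z+.048),
 "glue_mid":lambda p,z:cyl(p[0],p[1],.019,z,z+.05),
 "stapler_mid":lambda p,z:box(p[0],p[1],p[2],.084,.028,z,z+.04)}
def cmask(d,t,uv,r):
    im=d["pixels"].astype(int)
    R,G,B=im[...,0],im[...,1],im[...,2]
    if t=="tape_mid": m=(R-B>35)
    elif t=="glue_mid": m=(im.min(2)>150)
    else: m=(im.max(2)<75)
    w=np.zeros(m.shape,np.uint8); cv2.circle(w,(int(uv[0]),int(uv[1])),r,1,-1)
    return m.astype(np.uint8)*w
def fit_obj(t,d,m,p0,z=.004):
    cs=cv2.findContours(m,cv2.RETR_EXTERNAL,cv2.CHAIN_APPROX_NONE)[0]
    c=max(cs,key=cv2.contourArea).reshape(-1,2).astype(float)
    f=lambda p:sd(hullpts(d,MODEL[t](p,z)),c)-.5
    r=least_squares(f,p0,loss="soft_l1",f_scale=.5,x_scale=[.01,.01,.05][:len(p0)],diff_step=1e-3)
    return r.x,np.median(abs(r.fun)),c
E
python3 - <<'E'
from obj import *
import pickle
S=pickle.load(open("S.pkl","rb"));T=pickle.load(open("trays.pkl","rb"))
home={"tape_mid":"tray_stapler","glue_mid":"tray_tape","stapler_mid":"tray_glue"}
vs={c:cv2.resize(S[c]["pixels"][:,:,::-1],None,fx=2.6,fy=2.6,interpolation=cv2.INTER_CUBIC) for c in("top","scene")}
for t in home:
  for c in("top",):
    d=S[c]; b=S[c,t][0]["bbox"];uv=(b[0]+b[2]/2,b[1]+b[3]/2)
    m=cmask(d,t,uv,16 if t!="stapler_mid" else 22)
    c0=plane(d,[uv],.04)[0][:2]
    if t=="stapler_mid":
        r=min([fit_obj(t,d,m,[*c0,a]) for a in (0,.5,1,1.5,2,2.5)],key=lambda r:r[1])
    else: r=fit_obj(t,d,m,list(c0))
    p,e,cc=r;tr=T[home[t]];dx=p[:2]-tr[:2];a=tr[2]
    print(t,p.round(4),round(e,2),"in tray frame",np.array([np.cos(a)*dx[0]+np.sin(a)*dx[1],-np.sin(a)*dx[0]+np.cos(a)*dx[1]]).round(4))
    for k in vs:
        cv2.polylines(vs[k],[((hullpts(S[k],MODEL[t](p,.004))+.5)*2.6-.5).astype(int)],1,(0,255,0),1)
cv2.imwrite("pics/o1.png",vs["top"][430:720,380:1170]);cv2.imwrite("pics/o2.png",vs["scene"][380:900,300:1060])
E
```

```text
tape_mid [ 0.5333 -0.3139] 0.3 in tray frame [-0.0019  0.0051]
glue_mid [0.5432 0.3068] 0.58 in tray frame [0.0003 0.007 ]
stapler_mid [0.4812 0.0983 0.6284] 0.38 in tray frame [-0.0045 -0.0014]
```

View pics/o1.png

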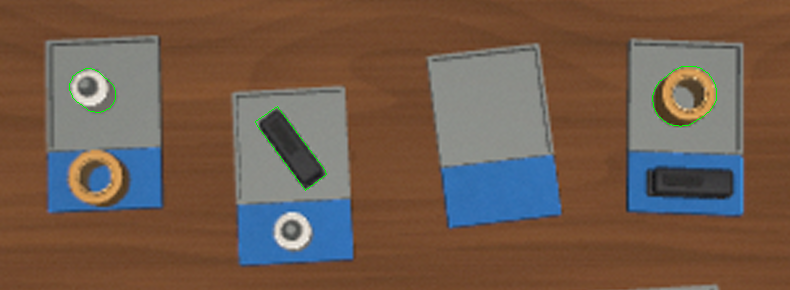

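View pics/o2.png

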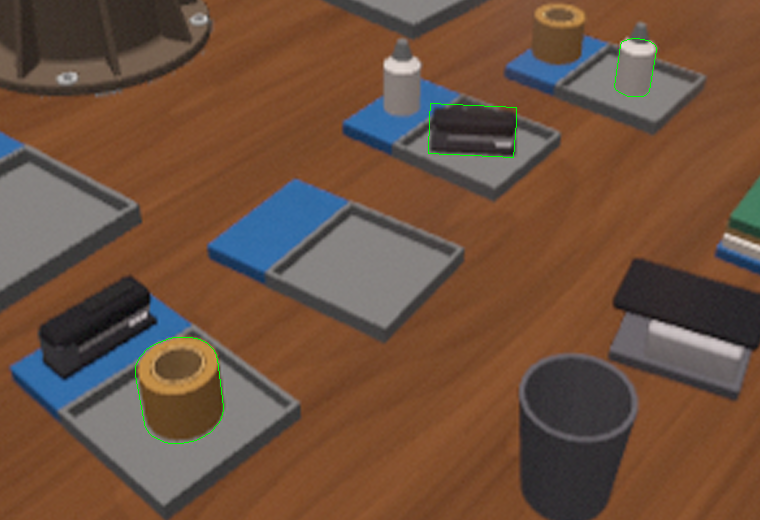

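```bash
cat > go.py <<'E'
import sys
from h import *
from scipy.spatial.transform import Rotation as Ro
def go(*targets):
    o=ctrl.get_obs(); R=Ro.from_euler("xyz",o["eef_rot"]); print("t",round(o["t"],2),"tcp",o["tcp_pos"].round(4),"rot",o["eef_rot"].round(3),"F",o["wrist_force"].round(1),"g",round(85.4*o["gripper_width"],1),"q6",round(o["qpos"][5],2))
    for x,y,z,yaw in targets:
        s=R.inv().apply(np.array([x,y,z])-o["tcp_pos"])*1000
        r=(R.inv()*Ro.from_euler("xyz",[np.pi,0,yaw])).as_rotvec(degrees=True)
        print("shift",s.round(1),"turn",r.round(2),"rows",round(max(np.linalg.norm(s)/41.7,np.linalg.norm(r)/7.16),1))
if __name__=="__main__":
    a=[float(eval(v,{"pi":np.pi})) for v in sys.argv[1:]]
    go(*[a[i:i+4] for i in range(0,len(a),4)])
E
python3 go.py .5432 .3068 .2 pi
```

```text
t 0.95 tcp [0.2779 0.5876 0.2313] rot [-3.142 -0.     2.7  ] F [-0.1 -0.2  0.1] g 85.8 q6 -0.05
shift [-359.9 -140.4   31.3] turn [ -0.    -0.   -25.31] rows 9.3
```

Request:
play_rows(motion="70 -36 -14 3 0 0 -2.5; 70 -72 -28 6 0 0 -5; 70 -108 -42 9 0 0 -7.6; 70 -144 -56 12 0 0 -10.1; 70 -180 -70 16 0 0 -12.7; 70 -216 -84 19 0 0 -15.2; 70 -252 -98 22 0 0 -17.7; 70 -288 -112 25 0 0 -20.2; 70 -324 -126 28 0 0 -22.8; 70 -350 -137 30 0 0 -24.6; 70 -360 -140.4 31 0 0 -25.3; 70 -360 -140.4 31 0 0 -25.3; 70 -360 -140.4 31 0 0 -25.3; 70 -360 -140.4 31 0 0 -25.3")

```text
t: 2.12
tcp_pos: [0.5427, 0.3073, 0.2003]
eef_rot: [3.141, -0.0, 3.141]
wrist_force: [1.0, 0.4, -0.0]
gripper_width: 0.822
```

```bash
python3 - <<'E'
from h import *
d=cam("wrist");cv2.imwrite("pics/w1.png",d["pixels"][:,:,::-1])
T=d["camera_from_world"];print((-T[:3,:3].T@T[:3,3]).round(3))
print(proj(d,[[.5432,.3068,.054],[.5432,.3068,.08],[.5432,.2998,.016]]))
E
python3 go.py .5432 .3068 .2 pi
```

```text
[0.462 0.306 0.342]
[[285.34388847 197.93670643]
 [285.4316773  207.08115481]
 [277.82024365 186.99950726]]
t 2.17 tcp [0.5426 0.3076 0.2004] rot [ 3.141 -0.    -3.141] F [ 0.1 -0.3  0.7] g 70.2 q6 -1.1
shift [-0.6 -0.8  0.4] turn [ 0.01 -0.01  0.01] rows 0.0
```

View pics/w1.png

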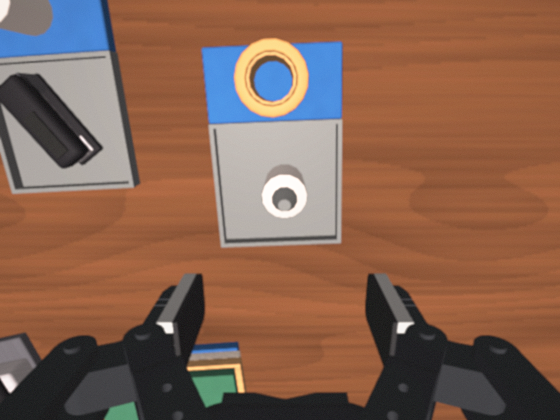

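The wrist view shows the bottle's shoulder ring centred at about (284,196). The predicted position is (285,198), so they agree within about 1 mm. I'm descending on the glue.

Request:
play_rows(motion="65 -0.6 -0.8 40 0 0 0; 65 -0.6 -0.8 80 0 0 0; 65 -0.6 -0.8 115 0 0 0; 65 -0.6 -0.8 145 0 0 0; 65 -0.6 -0.8 170 0 0 0; 65 -0.6 -0.8 184 0 0 0; 65 -0.6 -0.8 184 0 0 0; 65 -0.6 -0.8 184 0 0 0; 30 -0.6 -0.8 184 0 0 0; 30 -0.6 -0.8 184 0 0 0; 30 -0.6 -0.8 184 0 0 0; 30 -0.6 -0.8 184 0 0 0; 30 -0.6 -0.8 184 0 0 0; 30 -0.6 -0.8 184 0 0 0; 30 -0.6 -0.8 184 0 0 0; 30 -0.6 -0.8 184 0 0 0")

```text
t: 3.5
tcp_pos: [0.5447, 0.3067, 0.0181]
eef_rot: [3.14, 0.002, 3.141]
wrist_force: [-2.8, 3.0, 6.3]
gripper_width: 0.428
```

```bash
python3 go.py .5432 .3068 .2 pi .5272 -.1113 .18 pi; python3 - <<'E'
from h import *
d=cam("scene");cv2.imwrite("pics/s2.png",cv2.resize(d["pixels"][120:260,240:440,::-1],None,fx=3.5,fy=3.5))
E
```

```text
t 3.5 tcp [0.5447 0.3067 0.0181] rot [3.140e+00 2.000e-03 3.141e+00] F [-2.8  3.   6.3] g 36.5 q6 -1.11
shift [   1.1    0.4 -181.9] turn [ 0.08  0.12 -0.02] rows 4.4
shift [  17.  -417.8 -162.5] turn [ 0.08  0.12 -0.02] rows 10.8
```

View pics/s2.png

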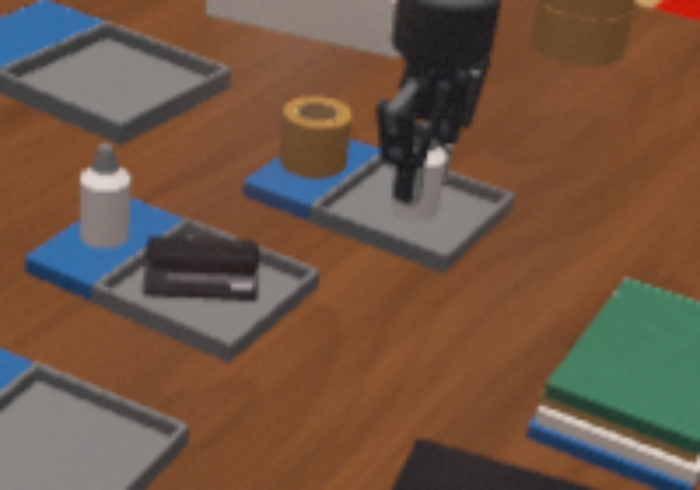

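Request:
play_rows(motion="30 0 0 -20 0 0 0; 30 0 0 -60 0 0 0; 30 0 0 -100 0 0 0; 30 0 0 -140 0 0 0; 30 3 -30 -162 0 0 0; 30 5 -70 -162 0 0 0; 30 7 -110 -162 0 0 0; 30 8 -150 -162 0 0 0; 30 9 -190 -162 0 0 0; 30 11 -230 -162 0 0 0; 30 13 -270 -162 0 0 0; 30 14 -310 -162 0 0 0; 30 16 -350 -162 0 0 0; 30 16 -380 -162 0 0 0; 30 16 -405 -162 0 0 0; 30 16 -418 -162 0 0 0; 30 16 -418 -162 0 0 0; 30 16 -418 -162 0 0 0; 30 16 -418 -162 0 0 0")

```text
t: 5.13
tcp_pos: [0.5278, -0.1111, 0.1786]
eef_rot: [3.141, 0.0, -3.142]
wrist_force: [-0.4, 0.4, -0.8]
gripper_width: 0.428
```

```bash
python3 - <<'E'
from h import *
d=cam("wrist");cv2.imwrite("pics/w2.png",d["pixels"][:,:,::-1])
E
python3 go.py .5272 -.1113 .018 pi
```

```text
t 5.18 tcp [ 0.5278 -0.1109  0.1786] rot [ 3.141  0.    -3.141] F [-0.   0.5 -0.5] g 36.9 q6 -1.84
shift [  0.6  -0.5 160.6] turn [0.01 0.01 0.04] rows 3.9
```

View pics/w2.png

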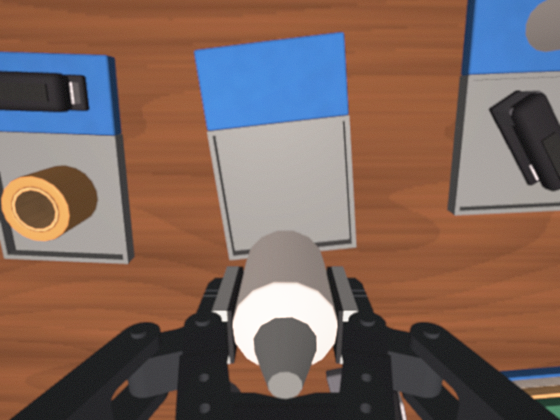

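Request:
play_rows(motion="30 0.6 -0.5 40 0 0 0; 30 0.6 -0.5 80 0 0 0; 30 0.6 -0.5 115 0 0 0; 30 0.6 -0.5 140 0 0 0; 30 0.6 -0.5 152 0 0 0; 30 0.6 -0.5 157 0 0 0; 30 0.6 -0.5 160 0 0 0; 30 0.6 -0.5 160.5 0 0 0; 30 0.6 -0.5 160.5 0 0 0; 60 0.6 -0.5 160.5 0 0 0; 60 0.6 -0.5 160.5 0 0 0; 60 0.6 -0.5 160.5 0 0 0; 60 0.6 -0.5 160.5 0 0 0; 60 0.6 -0.5 140 0 0 0; 60 0.6 -0.5 100 0 0 0; 60 0.6 -0.5 60 0 0 0; 60 0.6 -0.5 20 0 0 0; 60 0.6 -0.5 0 0 0 0; 60 0.6 -0.5 0 0 0 0; 60 0.6 -0.5 0 0 0 0")

```text
t: 6.85
tcp_pos: [0.528, -0.1128, 0.1798]
eef_rot: [-3.141, 0.003, 3.141]
wrist_force: [-0.2, 0.5, -0.6]
gripper_width: 0.702
```

```bash
python3 - <<'E'
from h import *
d=cam("wrist");cv2.imwrite("pics/w3.png",d["pixels"][:,:,::-1])
print(proj(d,[[.5272,-.1113,.054]]))
E
python3 go.py .5333 -.3139 .18 pi
```

```text
[[288.05069454 203.1029689 ]]
t 6.9 tcp [ 0.5271 -0.1126  0.1785] rot [-3.141e+00  1.000e-03  3.141e+00] F [ 0.2  0.3 -0.2] g 59.8 q6 -1.84
shift [  -6.2 -201.3   -1.5] turn [-0.01  0.03 -0.02] rows 4.8
```

View pics/w3.png

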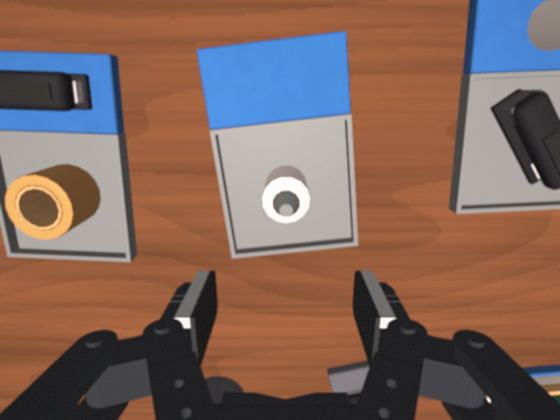

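The glue bottle stands upright in the spare tray, with its ring at about (286,199) against a predicted (288,203). Next is the tape roll, which goes from the stapler tray to the now empty tape tray.

Request:
play_rows(motion="72 -1 -38 0 0 0 0; 72 -3 -78 0 0 0 0; 72 -4 -118 0 0 0 0; 72 -5 -155 0 0 0 0; 72 -6 -185 0 0 0 0; 72 -6.2 -201.3 0 0 0 0; 72 -6.2 -201.3 0 0 0 0; 72 -6.2 -201.3 0 0 0 0; 72 -6.2 -201.3 0 0 0 0")

```text
t: 7.65
tcp_pos: [0.5327, -0.3126, 0.1772]
eef_rot: [3.14, -0.002, 3.141]
wrist_force: [-0.9, -0.1, -0.5]
gripper_width: 0.842
```

```bash
python3 - <<'E'
from h import *
d=cam("wrist");cv2.imwrite("pics/w4.png",d["pixels"][:,:,::-1])
print(proj(d,[[.5333,-.3139,.052]]))
E
python3 go.py .5333 -.3139 .012 pi
```

```text
[[284.20977062 205.59573608]]
t 7.7 tcp [ 0.533  -0.3124  0.1776] rot [ 3.140e+00 -1.000e-03 -3.141e+00] F [-0.3  0.2  0.4] g 71.9 q6 -2.15
shift [ -0.5  -1.7 165.6] turn [ 0.06 -0.08  0.03] rows 4.0
```

View pics/w4.png

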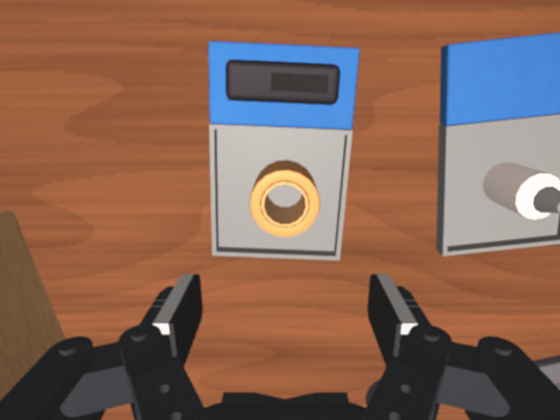

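The tape's top ring is centred at about (285,203) against a predicted (284,206), which is a good match. I'm descending and gripping.

Request:
play_rows(motion="72 -0.5 -1.7 40 0 0 0; 72 -0.5 -1.7 80 0 0 0; 72 -0.5 -1.7 115 0 0 0; 72 -0.5 -1.7 140 0 0 0; 72 -0.5 -1.7 158 0 0 0; 72 -0.5 -1.7 164 0 0 0; 72 -0.5 -1.7 164 0 0 0; 72 -0.5 -1.7 164 0 0 0; 48 -0.5 -1.7 164 0 0 0; 48 -0.5 -1.7 164 0 0 0; 48 -0.5 -1.7 164 0 0 0; 48 -0.5 -1.7 164 0 0 0; 48 -0.5 -1.7 164 0 0 0; 48 -0.5 -1.7 164 0 0 0; 48 -0.5 -1.7 164 0 0 0")

```text
t: 8.95
tcp_pos: [0.5348, -0.3159, 0.0163]
eef_rot: [-3.14, 0.002, 3.141]
wrist_force: [-0.7, 2.7, 9.5]
gripper_width: 0.637
```

```bash
python3 go.py .5333 -.3139 .19 pi .5432 .2998 .19 pi
```

```text
t 8.95 tcp [ 0.5348 -0.3159  0.0163] rot [-3.140e+00  2.000e-03  3.141e+00] F [-0.7  2.7  9.5] g 54.4 q6 -2.15
shift [   1.1    1.8 -173.7] turn [-0.07  0.13 -0.01] rows 4.2
shift [  -8.7  615.5 -174.4] turn [-0.07  0.13 -0.01] rows 15.3
```

Request:
play_rows(motion="48 0 0 -20 0 0 0; 48 0 0 -55 0 0 0; 48 0 0 -95 0 0 0; 48 0 0 -135 0 0 0; 48 0 20 -165 0 0 0; 48 0 55 -172 0 0 0; 48 0 95 -172 0 0 0; 48 0 135 -172 0 0 0; 48 0 175 -172 0 0 0; 48 0 215 -172 0 0 0; 48 0 255 -172 0 0 0; 48 0 295 -172 0 0 0; 48 -2 335 -172 0 0 0; 48 -4 375 -172 0 0 0; 48 -5 415 -172 0 0 0; 48 -6 455 -172 0 0 0; 48 -7 495 -172 0 0 0; 48 -8 535 -172 0 0 0; 48 -9 570 -172 0 0 0; 48 -9 595 -172 0 0 0")

```text
t: 10.62
tcp_pos: [0.543, 0.2828, 0.1878]
eef_rot: [3.14, 0.002, -3.14]
wrist_force: [-1.3, -1.1, -0.7]
gripper_width: 0.634
```

```bash
python3 go.py .5432 .2998 .19 pi
```

```text
t 10.62 tcp [0.543  0.2828 0.1878] rot [ 3.14e+00  2.00e-03 -3.14e+00] F [-1.3 -1.1 -0.7] g 54.2 q6 -1.14
shift [-0.2 17.  -2.2] turn [0.08 0.12 0.06] rows 0.4
```

Request:
play_rows(motion="48 -0.2 12 0 0 0 0; 48 -0.2 18 0 0 0 0; 48 -0.2 18 0 0 0 0; 48 -0.2 18 0 0 0 0; 48 -0.2 18 0 0 0 0")

```text
t: 11.03
tcp_pos: [0.5433, 0.296, 0.1865]
eef_rot: [-3.141, -0.0, 3.14]
wrist_force: [-0.0, -0.7, -0.8]
gripper_width: 0.637
```

```bash
python3 - <<'E'
from h import *
d=cam("wrist");cv2.imwrite("pics/w5.png",d["pixels"][:,:,::-1])
o=ctrl.get_obs()["tcp_pos"]
# tape radius ring predicted if centred on tcp
print(o.round(4),proj(d,[[o[0],o[1],o[2]-.0163+.052]]))
E
python3 go.py .5432 .2998 .0165 pi
```

```text
[0.5434 0.296  0.1865] [[287.93218723 336.23140036]]
t 11.08 tcp [0.5434 0.296  0.1865] rot [-3.141 -0.     3.14 ] F [-0.5  0.5 -0.1] g 54.4 q6 -1.12
shift [  0.2   3.8 170. ] turn [-0.01 -0.   -0.1 ] rows 4.1
```

View pics/w5.png

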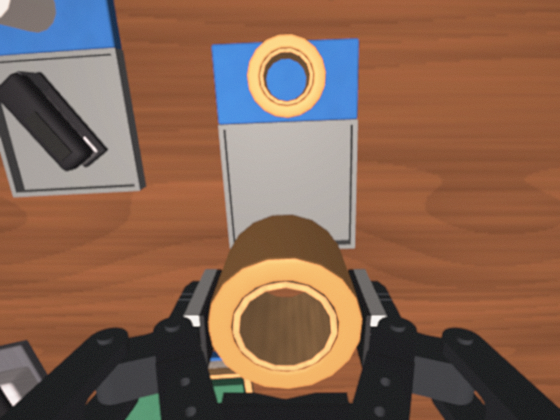

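```bash
python3 - <<'E'
from obj import *
d=cam("wrist");im=d["pixels"].astype(int)
m=((im[...,0]>200)&(im[...,0]-im[...,2]>70)).astype(np.uint8);m[:250]=0;m[390:]=0
c=max(cv2.findContours(m,cv2.RETR_EXTERNAL,cv2.CHAIN_APPROX_NONE)[0],key=cv2.contourArea).reshape(-1,2).astype(float)
o=ctrl.get_obs()["tcp_pos"]
def ring(p): return np.array([[p[0]+.028*np.cos(t),p[1]+.028*np.sin(t),p[2]] for t in th])
f=lambda p:sd(hullpts(d,ring(p)),c)-.5
r=least_squares(f,[o[0],o[1],o[2]+.035],loss="soft_l1",f_scale=.5,x_scale=.01,diff_step=1e-3)
print(r.x-o,np.median(abs(r.fun)), c.min(0),c.max(0))
E
```

```text
[-0.00062097 -0.00142366  0.0318151 ] 0.4566342411424034 [209. 258.] [361. 389.]
```

Request:
play_rows(motion="48 -0.4 4.5 40 0 0 0; 48 -0.4 4.5 80 0 0 0; 48 -0.4 4.5 115 0 0 0; 48 -0.4 4.5 140 0 0 0; 48 -0.4 4.5 155 0 0 0; 48 -0.4 4.5 162 0 0 0; 48 -0.4 4.5 165 0 0 0; 48 -0.4 4.5 165 0 0 0; 48 -0.4 4.5 165 0 0 0")

```text
t: 11.88
tcp_pos: [0.5443, 0.302, 0.0224]
eef_rot: [3.141, 0.001, 3.141]
wrist_force: [-0.0, -0.4, -1.2]
gripper_width: 0.637
```

```bash
python3 go.py .5438 .3005 .0165 pi;  python3 - <<'E'
from h import *
d=cam("scene");cv2.imwrite("pics/s3.png",cv2.resize(d["pixels"][120:220,290:410,::-1],None,fx=5,fy=5))
E
```

```text
t 11.88 tcp [0.5443 0.302  0.0224] rot [3.141e+00 1.000e-03 3.141e+00] F [-0.  -0.4 -1.2] g 54.4 q6 -1.11
shift [ 0.6 -1.5  5.9] turn [ 0.04  0.07 -0.04] rows 0.1
```

View pics/s3.png

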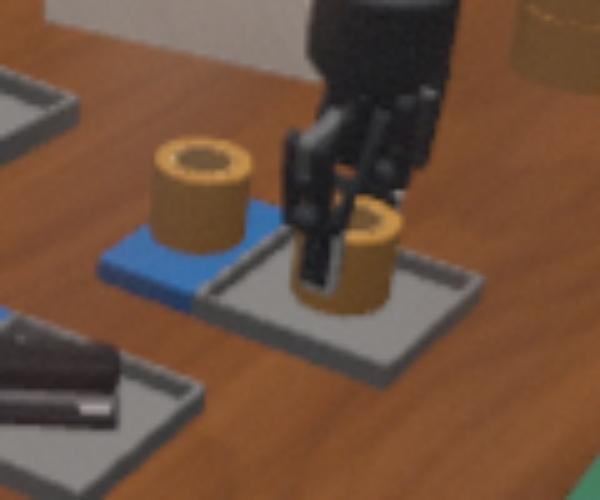

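Request:
play_rows(motion="48 0 -0.7 1 0 0 0; 48 0 -0.7 2 0 0 0; 48 0 -0.7 3 0 0 0; 48 0 -0.7 3 0 0 0")

```text
t: 12.27
tcp_pos: [0.5436, 0.3013, 0.0185]
eef_rot: [3.141, 0.0, 3.141]
wrist_force: [-0.5, 0.6, -0.3]
gripper_width: 0.637
```

Request:
play_rows(motion="48 0 0 0.7 0 0 0; 48 0 0 1.5 0 0 0; 48 0 0 1.5 0 0 0; 48 0 0 1.5 0 0 0")

```text
t: 12.6
tcp_pos: [0.5435, 0.3012, 0.0167]
eef_rot: [-3.141, -0.0, 3.141]
wrist_force: [-0.4, -0.5, -0.4]
gripper_width: 0.639
```

Request:
play_rows(motion="48 0 0 0.7 0 0 0; 48 0 0 1.2 0 0 0; 48 0 0 1.2 0 0 0; 48 0 0 1.2 0 0 0")

```text
t: 12.93
tcp_pos: [0.5436, 0.3013, 0.0163]
eef_rot: [3.142, 0.0, 3.141]
wrist_force: [-4.1, -1.3, 13.0]
gripper_width: 0.636
```

Contact shows at TCP z = 0.0163, the same height as at the grasp. I'm releasing and backing off.

Request:
play_rows(motion="48 0 0 -0.5 0 0 0; 75 0 0 -0.5 0 0 0; 75 0 0 -0.5 0 0 0; 75 0 0 -0.5 0 0 0; 75 0 0 -0.5 0 0 0; 75 0 0 -20 0 0 0; 75 0 0 -60 0 0 0; 75 0 0 -100 0 0 0; 75 0 0 -140 0 0 0; 75 0 0 -168 0 0 0; 75 0 0 -168 0 0 0; 75 0 0 -168 0 0 0")

```text
t: 13.93
tcp_pos: [0.5446, 0.3017, 0.1856]
eef_rot: [3.14, 0.003, 3.141]
wrist_force: [0.5, -0.1, -0.6]
gripper_width: 0.884
```

```bash
python3 - <<'E'
from obj import *
d=cam("wrist");cv2.imwrite("pics/w6.png",d["pixels"][:,:,::-1])
im=d["pixels"].astype(int)
m=((im[...,0]>200)&(im[...,0]-im[...,2]>70)).astype(np.uint8);m[:130]=0;m[270:]=0;m[:,400:]=0;m[:,:180]=0
c=max(cv2.findContours(m,cv2.RETR_EXTERNAL,cv2.CHAIN_APPROX_NONE)[0],key=cv2.contourArea).reshape(-1,2).astype(float)
def ring(p): return np.array([[p[0]+.028*np.cos(t),p[1]+.028*np.sin(t),.052] for t in th])
f=lambda p:sd(hullpts(d,ring(p)),c)-.5
r=least_squares(f,[.543,.3],loss="soft_l1",f_scale=.5,x_scale=.01,diff_step=1e-3)
print("tape",r.x,np.median(abs(r.fun)))
tm=traymask(d,[190,30,200,240])
cv2.imwrite("pics/tm.png",tm*255)
print(fit_tray([(d,tm)],[.5432,.2998,.0358]))
E
python3 go.py .5432 .2998 .0165 pi  .4812 .0983 .19 .628
```

```text
tape [0.54049528 0.30004509] 0.6854170284105685
(array([0.54271379, 0.29935   , 0.03859172]), np.float64(1.8879615544772423))
t 13.98 tcp [0.5437 0.3013 0.184 ] rot [3.141e+00 1.000e-03 3.141e+00] F [ 0.5  0.2 -0. ] g 74.8 q6 -1.11
shift [  0.6  -1.5 167.5] turn [ 0.02  0.05 -0.02] rows 4.0
shift [  62.4 -203.    -6.2] turn [ 7.00e-02 -1.00e-02  1.44e+02] rows 20.1
```

View pics/w6.png

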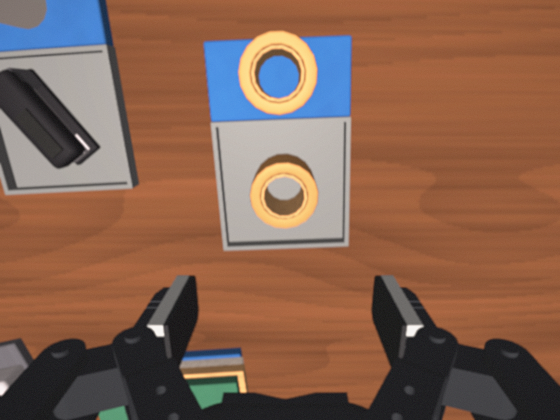

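The tape roll stands at (0.5405, 0.3000), about 3 mm from the centre of its pocket. In the wrist view it shows at about (284,195). Next is the stapler, with the wrist turned 144° so that it ends up facing the same way as the sample.

Request:
play_rows(motion="60 4 -12 -2 0 0 7.1; 60 8 -25 -6 0 0 14.2; 60 12 -38 -6 0 0 21.3; 60 16 -51 -6 0 0 28.4; 60 20 -64 -6 0 0 35.5; 60 24 -77 -6 0 0 42.6; 60 28 -90 -6 0 0 49.7; 60 32 -103 -6 0 0 56.8; 60 36 -116 -6 0 0 63.9; 60 40 -129 -6 0 0 71; 60 44 -142 -6 0 0 78.1; 60 48 -155 -6 0 0 85.2; 60 52 -168 -6 0 0 92.3; 60 56 -181 -6 0 0 99.4; 60 60 -194 -6 0 0 106.5; 60 62 -203 -6 0 0 113.6; 60 62 -203 -6 0 0 120.7; 60 62 -203 -6 0 0 127.8; 60 62 -203 -6 0 0 134.9; 60 62 -203 -6 0 0 142")

```text
t: 15.65
tcp_pos: [0.4806, 0.098, 0.1882]
eef_rot: [-3.14, 0.002, 0.657]
wrist_force: [0.0, 0.9, -0.6]
gripper_width: 0.703
```

Request:
play_rows(motion="60 0 0 0 0 0 2; 60 0 0 0 0 0 2; 60 0 0 0 0 0 2")

```text
t: 15.9
tcp_pos: [0.4809, 0.0982, 0.1886]
eef_rot: [-3.141, 0.002, 0.63]
wrist_force: [0.2, -0.6, 0.4]
gripper_width: 0.707
```

```bash
python3 - <<'E'
from obj import *
d=cam("wrist");v=d["pixels"][:,:,::-1].copy()
print(sum((ctrl.get_obs()["tcp_pos"]-0)*0))
h=hullpts(d,MODEL["stapler_mid"]([.4812,.0983,.628],.004));cv2.polylines(v,[h.astype(int)],1,(0,255,0),1)
cv2.imwrite("pics/w7.png",v)
E
python3 go.py .4812 .0983 .011 .628
```

```text
0.0
t 15.95 tcp [0.481  0.0982 0.1888] rot [-3.141e+00  1.000e-03  6.300e-01] F [-0.7 -1.8 -0.1] g 60.0 q6 1.08
shift [5.000e-01 1.000e-01 1.778e+02] turn [-0.04  0.08  0.12] rows 4.3
```

View pics/w7.png

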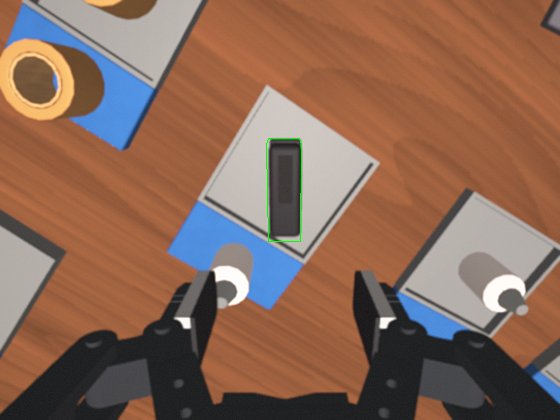

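The fitted outline lies on the stapler (columns 268–300, rows 139–241). I'm descending to grip it.

Request:
play_rows(motion="52 0.4 0.1 40 0 0 0; 52 0.4 0.1 80 0 0 0; 52 0.4 0.1 115 0 0 0; 52 0.4 0.1 145 0 0 0; 52 0.4 0.1 165 0 0 0; 52 0.4 0.1 176 0 0 0; 52 0.4 0.1 177 0 0 0; 52 0.4 0.1 177 0 0 0; 20 0.4 0.1 177 0 0 0; 20 0.4 0.1 177 0 0 0; 20 0.4 0.1 177 0 0 0; 20 0.4 0.1 177 0 0 0; 20 0.4 0.1 177 0 0 0; 20 0.4 0.1 177 0 0 0; 20 0.4 0.1 177 0 0 0")

```text
t: 17.2
tcp_pos: [0.4828, 0.0986, 0.014]
eef_rot: [3.14, -0.002, 0.628]
wrist_force: [-0.2, -0.7, 6.0]
gripper_width: 0.316
```

```bash
python3 go.py .4812 .0983 .19 .628 .5349 -.3191 .19 1.524
```

```text
t 17.2 tcp [0.4828 0.0986 0.014 ] rot [ 3.14e+00 -2.00e-03  6.28e-01] F [-0.2 -0.7  6. ] g 27.0 q6 1.08
shift [  -1.1   -0.6 -176. ] turn [ 0.06 -0.12  0.01] rows 4.2
shift [-203.   368.7 -176. ] turn [  0.11  -0.08 -51.32] rows 10.9
```

Request:
play_rows(motion="20 0 0 -20 0 0 0; 20 0 0 -60 0 0 0; 20 0 0 -100 0 0 0; 20 0 0 -140 0 0 0; 20 -8 14 -165 0 0 -2; 20 -25 46 -172 0 0 -7; 20 -43 78 -172 0 0 -12; 20 -61 110 -172 0 0 -17; 20 -79 143 -172 0 0 -22; 20 -97 176 -172 0 0 -27; 20 -115 209 -172 0 0 -32; 20 -133 242 -172 0 0 -37; 20 -151 275 -172 0 0 -42; 20 -168 305 -172 0 0 -46; 20 -183 332 -172 0 0 -49; 20 -195 354 -172 0 0 -51; 20 -203 368.5 -172 0 0 -51.3; 20 -203 368.5 -172 0 0 -51.3; 20 -203 368.5 -172 0 0 -51.3; 20 -203 368.5 -172 0 0 -51.3")

```text
t: 18.87
tcp_pos: [0.534, -0.3185, 0.1852]
eef_rot: [3.141, -0.0, 1.523]
wrist_force: [0.6, -0.0, -1.3]
gripper_width: 0.318
```

```bash
python3 go.py .5349 -.3191 .014 1.524; python3 - <<'E'
from obj import *
d=cam("wrist");cv2.imwrite("pics/w8.png",d["pixels"][:,:,::-1])
E
```

```text
t 18.87 tcp [ 0.534  -0.3185  0.1852] rot [ 3.141 -0.     1.523] F [ 0.6 -0.  -1.3] g 27.1 q6 -0.54
shift [ -0.6   0.9 171.2] turn [ 0.02 -0.   -0.05] rows 4.1
```

View pics/w8.png

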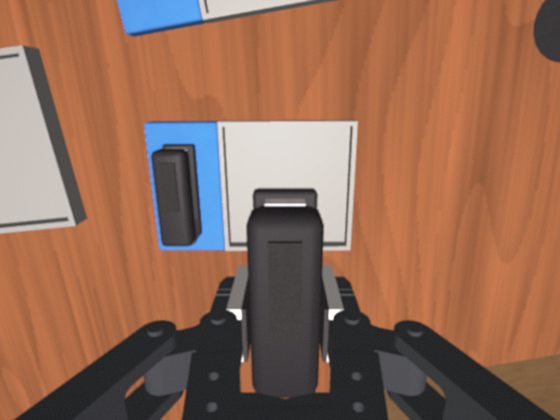

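Request:
play_rows(motion="20 0.8 0.9 40 0 0 0; 20 0.8 0.9 80 0 0 0; 20 0.8 0.9 115 0 0 0; 20 0.8 0.9 142 0 0 0; 20 0.8 0.9 158 0 0 0; 20 0.8 0.9 166 0 0 0; 20 0.8 0.9 169 0 0 0; 20 0.8 0.9 169 0 0 0; 20 0.8 0.9 169 0 0 0")

```text
t: 19.67
tcp_pos: [0.5359, -0.3184, 0.0169]
eef_rot: [3.14, 0.001, 1.524]
wrist_force: [0.1, -0.7, -0.4]
gripper_width: 0.318
```

Request:
play_rows(motion="20 0 0 1 0 0 0; 20 0 0 1.5 0 0 0; 20 0 0 1.5 0 0 0; 20 0 0 1.5 0 0 0")

```text
t: 20.0
tcp_pos: [0.5353, -0.3185, 0.0146]
eef_rot: [3.141, 0.0, 1.523]
wrist_force: [0.3, -0.2, -1.6]
gripper_width: 0.314
```

Request:
play_rows(motion="20 0 0 0.6 0 0 0; 20 0 0 1.2 0 0 0; 20 0 0 1.2 0 0 0; 20 0 0 1.2 0 0 0")

```text
t: 20.33
tcp_pos: [0.5354, -0.3185, 0.014]
eef_rot: [3.141, 0.0, 1.523]
wrist_force: [-3.4, 2.2, 17.7]
gripper_width: 0.317
```

The stapler has made contact. I'm releasing it, backing off and checking.

Request:
play_rows(motion="20 0 0 -0.7 0 0 0; 50 0 0 -0.7 0 0 0; 50 0 0 -0.7 0 0 0; 50 0 0 -0.7 0 0 0; 50 0 0 -0.7 0 0 0; 50 0 0 -20 0 0 0; 50 0 0 -60 0 0 0; 50 0 0 -100 0 0 0; 50 0 0 -140 0 0 0; 50 0 0 -170 0 0 0; 50 0 0 -170 0 0 0; 50 0 0 -170 0 0 0")

```text
t: 21.33
tcp_pos: [0.5361, -0.3189, 0.185]
eef_rot: [3.138, 0.002, 1.523]
wrist_force: [-0.4, -0.3, 0.2]
gripper_width: 0.586
```

```bash
python3 - <<'E'
from obj import *
d=cam("wrist");v=d["pixels"][:,:,::-1].copy()
h=hullpts(d,MODEL["stapler_mid"]([.5349,-.3191,1.524],.004));cv2.polylines(v,[h.astype(int)],1,(0,255,0),1)
cv2.imwrite("pics/w9.png",v)
E
python3 go.py .5272 -.1113 .18 1.524
```

```text
t 21.38 tcp [ 0.5352 -0.3183  0.1833] rot [3.141 0.    1.523] F [-0.8 -0.2 -0.7] g 49.8 q6 -0.54
shift [206.4 -17.8   3.2] turn [ 0.04  0.03 -0.03] rows 5.0
```

View pics/w9.png

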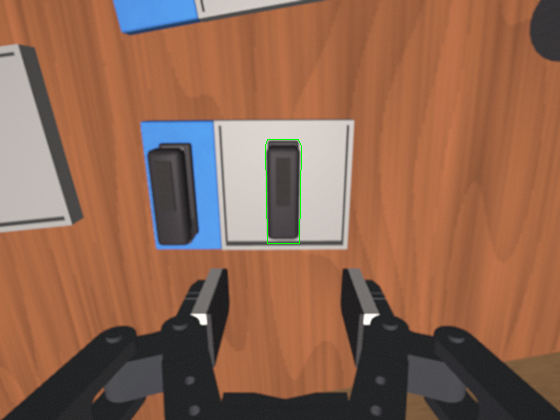

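The stapler is centred and matches the target outline (columns 267–300, rows 139–243). Last is the glue, from the spare tray to its own tray.

Request:
play_rows(motion="65 20 -2 0 0 0 -7; 65 50 -4 0 0 0 -14; 65 85 -7 0 0 0 -21; 65 120 -10 0 0 0 -28; 65 150 -13 0 0 0 -35; 65 180 -15 0 0 0 -42; 65 200 -17 0 0 0 -49; 65 206 -18 0 0 0 -56; 65 206 -18 0 0 0 -63; 65 206 -18 0 0 0 -70; 65 206 -18 0 0 0 -77; 65 206 -18 0 0 0 -84; 65 206 -18 0 0 0 -91; 65 206 -18 0 0 0 -92.7; 65 206 -18 0 0 0 -92.7; 65 206 -18 0 0 0 -92.7; 65 206 -18 0 0 0 -92.7")

```text
t: 22.8
tcp_pos: [0.5264, -0.1115, 0.1821]
eef_rot: [3.141, -0.001, 3.14]
wrist_force: [-0.6, -0.7, 0.2]
gripper_width: 0.763
```

```bash
python3 - <<'E'
from obj import *
d=cam("wrist");v=d["pixels"][:,:,::-1].copy()
print(proj(d,[[.5272,-.1113,.054]]))
print(plane(d,[[286,199]],.054))
cv2.imwrite("pics/w10.png",v)
E
python3 go.py .5272 -.1113 .016 pi
```

```text
[[286.26915352 204.75034902]]
[[ 0.52246111 -0.11151428  0.054     ]]
t 22.85 tcp [ 0.5266 -0.1116  0.1823] rot [ 3.141e+00 -1.000e-03  3.140e+00] F [0.4 1.  0.5] g 65.1 q6 -1.83
shift [ -0.8   0.2 166.3] turn [ 0.02 -0.06 -0.1 ] rows 4.0
```

View pics/w10.png

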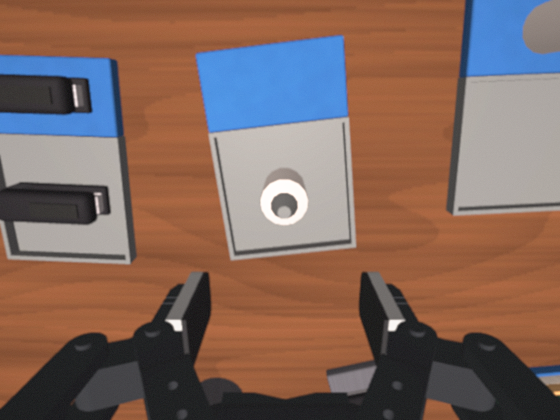

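The bottle's ring is centred at about (284,201), so the bottle is at x ≈ 0.525. I'm shifting the grasp by 1.4 mm to suit.

Request:
play_rows(motion="65 1.4 0 40 0 0 0; 65 1.4 0 80 0 0 0; 65 1.4 0 115 0 0 0; 65 1.4 0 140 0 0 0; 65 1.4 0 158 0 0 0; 65 1.4 0 166 0 0 0; 65 1.4 0 166 0 0 0; 65 1.4 0 166 0 0 0; 30 1.4 0 166 0 0 0; 30 1.4 0 166 0 0 0; 30 1.4 0 166 0 0 0; 30 1.4 0 166 0 0 0; 30 1.4 0 166 0 0 0; 30 1.4 0 166 0 0 0; 30 1.4 0 166 0 0 0")

```text
t: 24.1
tcp_pos: [0.5264, -0.1119, 0.0184]
eef_rot: [-3.141, 0.002, 3.141]
wrist_force: [-0.3, 1.1, 9.7]
gripper_width: 0.433
```

```bash
python3 go.py .5265 -.1113 .18 pi .4857 .0999 .18 pi
```

```text
t 24.1 tcp [ 0.5264 -0.1119  0.0184] rot [-3.141e+00  2.000e-03  3.141e+00] F [-0.3  1.1  9.7] g 37.0 q6 -1.84
shift [  -0.5    0.5 -161.6] turn [-0.04  0.13 -0.02] rows 3.9
shift [  40.4  211.7 -161.8] turn [-0.04  0.13 -0.02] rows 6.5
```

Request:
play_rows(motion="30 0 0 -20 0 0 0; 30 0 0 -60 0 0 0; 30 0 0 -100 0 0 0; 30 0 0 -140 0 0 0; 30 4 20 -160 0 0 0; 30 11 57 -162 0 0 0; 30 18 95 -162 0 0 0; 30 25 132 -162 0 0 0; 30 32 167 -162 0 0 0; 30 37 193 -162 0 0 0; 30 40 208 -162 0 0 0; 30 40 211 -162 0 0 0; 30 40 211 -162 0 0 0; 30 40 211 -162 0 0 0; 30 40 211 -162 0 0 0")

```text
t: 25.35
tcp_pos: [0.4859, 0.0985, 0.1792]
eef_rot: [-3.141, 0.001, 3.141]
wrist_force: [0.9, -0.0, -1.0]
gripper_width: 0.429
```

```bash
python3 - <<'E'
from obj import *
d=cam("wrist");v=d["pixels"][:,:,::-1].copy()
cv2.imwrite("pics/w11.png",v)
E
python3 go.py .4867 .0999 .0185 pi
```

```text
t 25.4 tcp [0.4858 0.0984 0.1791] rot [-3.142  0.     3.14 ] F [-1.   0.1 -0.8] g 36.7 q6 -1.43
shift [ -0.8   1.5 160.6] turn [-0.    0.02 -0.08] rows 3.9
```

View pics/w11.png

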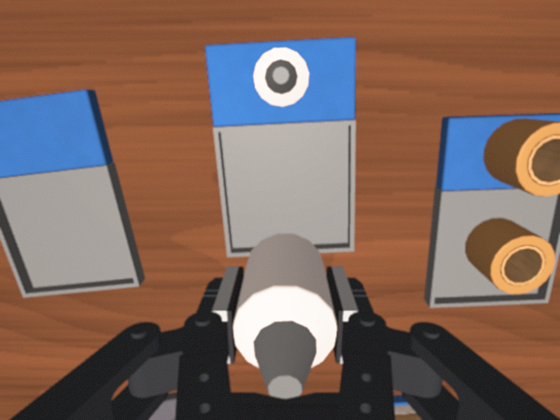

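Request:
play_rows(motion="30 -0.5 1.5 40 0 0 0; 30 -0.5 1.5 80 0 0 0; 30 -0.5 1.5 115 0 0 0; 30 -0.5 1.5 135 0 0 0; 30 -0.5 1.5 149 0 0 0; 30 -0.5 1.5 156 0 0 0; 30 -0.5 1.5 158 0 0 0; 30 -0.5 1.5 158 0 0 0; 30 -0.5 1.5 158 0 0 0")

```text
t: 26.15
tcp_pos: [0.4867, 0.1006, 0.0217]
eef_rot: [3.141, 0.001, 3.141]
wrist_force: [-0.7, 0.5, -1.0]
gripper_width: 0.429
```

Request:
play_rows(motion="30 0 0 1 0 0 0; 30 0 0 1.8 0 0 0; 30 0 0 1.8 0 0 0; 30 0 0 1.8 0 0 0")

```text
t: 26.48
tcp_pos: [0.4863, 0.1009, 0.0195]
eef_rot: [3.142, 0.001, 3.141]
wrist_force: [0.4, 0.1, -1.5]
gripper_width: 0.427
```

Request:
play_rows(motion="30 0 0 0.6 0 0 0; 30 0 0 1.2 0 0 0; 30 0 0 1.2 0 0 0; 30 0 0 1.2 0 0 0")

```text
t: 26.82
tcp_pos: [0.4862, 0.1009, 0.0184]
eef_rot: [3.142, 0.0, 3.141]
wrist_force: [-2.4, -0.9, 12.3]
gripper_width: 0.43
```

Request:
play_rows(motion="30 0 0 -0.5 0 0 0; 60 0 0 -0.5 0 0 0; 60 0 0 -0.5 0 0 0; 60 0 0 -0.5 0 0 0; 60 0 0 -0.5 0 0 0; 60 0 0 -20 0 0 0; 60 0 0 -60 0 0 0; 60 0 0 -100 0 0 0; 60 0 0 -140 0 0 0; 60 0 0 -180 0 0 0; 60 0 0 -200 0 0 0; 60 0 0 -200 0 0 0; 60 0 0 -200 0 0 0; 60 0 0 -200 0 0 0")

```text
t: 27.98
tcp_pos: [0.4856, 0.1008, 0.2173]
eef_rot: [-3.141, -0.001, 3.141]
wrist_force: [-0.7, -0.3, 0.4]
gripper_width: 0.705
```

```bash
python3 - <<'E'
from obj import *
import pickle
T=pickle.load(open("trays.pkl","rb"))
for c in("wrist","scene"):
    d=cam(c);f=1 if c=="wrist" else 1.4
    v=cv2.resize(d["pixels"][:,:,::-1],None,fx=f,fy=f)
    for t,tr in(("glue_mid","tray_glue"),("tape_mid","tray_tape"),("stapler_mid","tray_stapler")):
        x,y,a=T[tr]
        if c=="wrist" and t!="glue_mid":continue
        h=hullpts(d,MODEL[t]([x,y,a+np.pi/2],.004));cv2.polylines(v,[((h+.5)*f-.5).astype(int)],1,(0,255,0),1)
    cv2.imwrite(f"pics/{c}_end.png",v)
E
python3 go.py .5 .1 .2 pi
```

```text
t 28.08 tcp [0.4853 0.1007 0.2167] rot [-3.141e+00 -2.000e-03  3.141e+00] F [-0.1 -0.4  0.1] g 59.9 q6 -1.43
shift [-14.8  -0.7  16.6] turn [-0.02 -0.13 -0.01] rows 0.5
```

View pics/wrist_end.png

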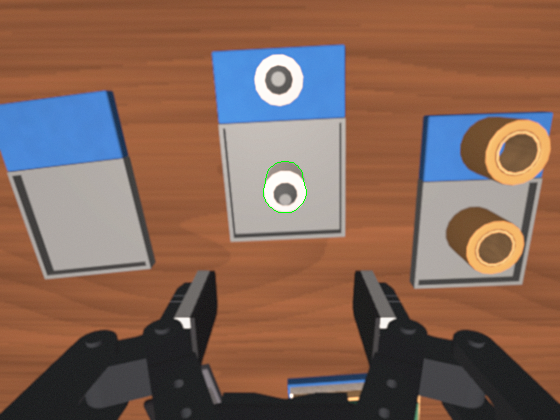

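View pics/scene_end.png

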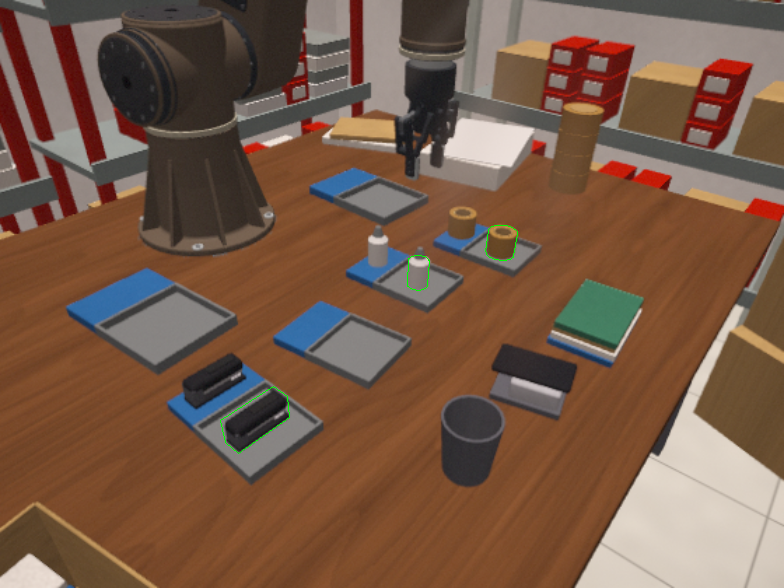

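The last views show all three articles upright on their centred target outlines: glue at (418,273), tape at (502,243) and stapler at (256,420) in the enlarged scene view. The spare tray is empty again, the bystanders haven't moved and the gripper is clear.

```bash
python3 -c "
from cell import ctrl
print(ctrl.hand_in())"
```

```text
the job is handed in; nothing more can be done
None
```

The tape roll, stapler and glue bottle are each in the tray with their own sample, upright and within about 3 mm of the pocket's middle. I handed the job in at about 28 s of the 109 s allowed.

- **Order:** I first set the glue bottle down in the spare tray, the smallest of the three empty ones. Then the tape went to the tape tray, the stapler to the stapler tray facing the same way as its sample, and the glue to the glue tray.
- **Last checks:** In the final scene and wrist views each article lies on the outline of a centred one. The spare tray is empty again, the pencil cup, notebooks and hole punch look unmoved, and the gripper was clear of everything.
- **Disagreements:** The wrist camera put the tape about 3 mm off centre along the tray's x, while the scene view showed it centred. It also judged the tape to sit about 4 mm lower in the grip than it did, so I lowered each article into its own tray until I felt contact. A re-fit of the tape tray from the wrist view was poor (about 2 px residual), but its centre agreed with the first one to within 1 mm.
- **Forces:** The highest wrist force I read was about 18 N, when the stapler touched down.

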